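Lay out two stacked casting-ring sets

ROBOT

A 7-joint arm with a two-finger parallel gripper is mounted at the origin on the work surface. World frame = base frame: x ahead of the robot, y to its left, z up, the work surface at z = 0. Lengths are in m, angles in rad, forces in N, time in s.
With the tool pointing down it reaches from about 0.375 to 0.925 m from the base axis. Payload 3.1 kg.
Tool frame: the origin (TCP) lies between the finger pads; the fingertips stand 19 mm ahead of it and the grasp point (between the pads) is the TCP; z points along the fingers, y is the line along which they close (so a half turn about z gives the same grasp; the last joint's range is limited). The gripper opens to 85 mm and grips with 20 to 120 N. Pads are 22 mm wide; open, the fingers measure 114 mm over their backs; the gripper's body (76 mm by 85 mm) begins 54 mm behind the grasp point. The pads swing forward as they close: fully open they stand 13 mm farther back than shut.
Start: joints at [-1.241, 0.383, 0.044, 1.598, -0.018, 1.161, -0.05], TCP at [0.27, 0.591, 0.227] pointing down, gripper open.
Joint ranges: [-2.61, 2.61], [-0.41, 2.15], [-1.48, 1.57], [0, 2.5], [-1.57, 4.71], [0.05, 1.97], [-2.85, 2.85]. Speed limits (rad/s): [2.79, 2.79, 3.14, 3.14, 3.14, 3.14, 3.14].

INTERFACE

Orientations are given as a unit quaternion [x, y, z, w].
In Python, from bench import move_ptp, movel, move_j, move_gripper, pause, inverse_kinematics, read_camera, camera_params, MotionError, sign_off, look_for, tip_of, read_time_s, read_qpos, read_joint_vel, read_effort, read_eef_pos, read_tcp_rot, read_ft_force, read_ft_torque, read_finger_gap, read_grasp_force gives the robot as it stands. Calls block until the motion is done:
- move_ptp(position, orientation): joint-space move of the TCP to a pose.
- movel(position, orientation=None, speed=0.15): straight line of the TCP; orientation=None keeps the orientation; speed is the mean speed in m/s.
- move_j(angles): joint-space move.
- move_gripper(opening, effort=None): finger opening in m; effort is the grip in N (None keeps the last); returns when the fingers have stopped.
- pause(seconds).
- inverse_kinematics(position, orientation): joint angles nearest the present ones, or None.
- read_camera(name): name is "scene" or "top" or "wrist"; returns the picture (480x640x3 uint8, red, green, blue); there is no depth.
- camera_params(name): a dict with "K" (3x3 intrinsics, pixels), "dist_coeffs" ([k1, k2, p1, p2, k3] as OpenCV has them; the pictures are not rectified), "camera_from_world" (4x4, takes a point from world to camera coordinates). Camera axes: x right, y down, z forward; pixel columns grow to the right and rows downward; lengths in m; the calibration is good to about 2 mm. A picture is of the moment at which its call begins: read the wrist's pose just before it. camera_params takes no time and is no camera call; for the wrist camera it gives the pose at the moment of the call.
A pose or a line that the arm cannot do raises MotionError and nothing moves.
- sign_off(): hands the job in; it is judged then, once.
Trained networks look in the newest picture that a camera, given by its name, has taken for a name from the list of things; names that differ only in an ending like _2 or _b are one class to them, and where a whole thing is asked for, a point or a joint stands for the part that bears it (a point fixed in the world has none). Each returns a list of dicts, best first, with "confidence" (0 to 1); they miss things now and then, are a little off and sometimes report something else, mostly with a low value. They report only what shows in the picture. A call takes as long as a camera call. They do not tell look-alikes from the thing itself.
- look_for(camera, name): "at" ([column, row] in pixels, amid what is visible of it).
- tip_of(camera, name): "at" ([column, row] in pixels: a listed point, or the origin of a listed thing).
Readings, each from a call of its own:
- read_time_s(): time.
- read_qpos(): joint angles.
- read_joint_vel(): joint speeds.
- read_effort(): joint torques, N m.
- read_eef_pos(): TCP position.
- read_tcp_rot(): TCP orientation.
- read_ft_force(): force on the tool from outside, world axes, zero at the start.
- read_ft_torque(): the same for the moment, N m.
- read_finger_gap(): finger opening in m.
- read_grasp_force(): force on a finger pad.
Only numpy, scipy, OpenCV 4.12 (cv2) and the standard library are available. Lean on these libraries where they do the work, as an engineer would, in place of code of your own. Each camera call takes 0.05 s, during which the arm holds its last target. There are 200 camera calls.

TASK

Two dental casting-ring sets are piled up in one stack on the bench: take it apart and lay the four parts out to dry. Stand the large ring over the thick post and the small ring over the thin post, each resting on the foot plate, and set the large rubber former in the large dish and the small one in the small dish, flat on the dish floor with the stub up. Leave the plaster model and the jar where they are.

Things in the scene. Friction and masses are not known exactly. Their poses are not given: they have to be found in the camera images.
- large_former: Large sprue former of dark rubber, bottom of the stack: a flat round base 92 mm across and 12 mm thick with a sprue stub standing up in the middle (low cone, 32 mm across at the base's top, narrowing to 18 mm at 20 mm height; then a straight stub 18 mm across up to 46 mm height). Rigid, about 140 g. Origin: centre of its underside, z up.
- large_ring: Large casting ring of plain white plastic, a tube open at both ends: 66 mm outside, 48 mm inside, 52 mm high. At the start it stands on the large former's base around its stub, lowest but one in the stack. About 160 g. Origin: centre of its underside, on the axis, z up.
- small_former: Small sprue former of dark rubber, standing on top of the large ring at the start: round base 56 mm across and 10 mm thick, low cone 18 mm across narrowing to 13 mm at 16 mm height, then a straight stub 13 mm across up to 42 mm height. Rigid, about 60 g. Origin: centre of its underside, z up.
- small_ring: Small casting ring of plain white plastic, top of the stack, a tube open at both ends: 42 mm outside, 28 mm inside, 46 mm high. At the start it stands on the small former's base around its stub. About 70 g. Origin: centre of its underside, on the axis, z up.
- large_dish: Large round shallow aluminium dish, fixed to the bench, for the large former: 120 mm outside, 112 mm inside, rim 12 mm high, floor 4 mm thick. Origin: centre of its underside.
- small_dish: Small round shallow aluminium dish, fixed to the bench, for the small former: 84 mm outside, 76 mm inside, rim 12 mm high, floor 4 mm thick. Origin: centre of its underside.
- large_post: Steel drying stand with the thick post, fixed to the bench, for the large ring: round foot plate 84 mm across and 8 mm thick, upright post 30 mm across in its middle, top of the post 36 mm above the bench. Origin: centre of its underside.
- small_post: Steel drying stand with the thin post, fixed to the bench, for the small ring: round foot plate 60 mm across and 8 mm thick, upright post 12 mm across in its middle, top of the post 36 mm above the bench. Origin: centre of its underside.
- model: Bystander: loose plaster model of a jaw, about 50 x 64 mm and 37 mm high with its row of teeth. Origin: underside, near its middle. Leave it alone.
- jar: Bystander: loose amber glass jar with a black cap, 48 mm across, 60 mm high. Origin: centre of its underside. Leave it alone.
Not all that is in view belongs to the job. What is shaped like the small_former but yellow is not meant.

How it is judged:
By the outcome, as a careful person would: the job done as asked, in the order asked, and still so for the second after the job is handed in, with the robot touching nothing.
It also fails if it takes over 141 s, if anything falls off the work surface, if the arm or the gripper's body presses on something with over 40 N, if the wrist force passes 120 N, or if a joint passes its speed limit or range.

## Working session

There is one attempt and no reset: what is moved stays moved. The work goes in short steps, each a Python script; the robot and the scene stay as the last script left them, time stands still between calls to the robot, and variables do not carry over. Pictures are saved under pics/ and viewed, at most 18 in all, crops included, and the job is handed in when it is done.

```bash
ls; mkdir -p pics; cat > h.py <<'E'
from bench import *
import numpy as np, cv2
def snap(cam,name,crop=None,scale=1):
    im=read_camera(cam)[:,:,::-1]
    if crop: im=im[crop[1]:crop[3],crop[0]:crop[2]]
    cv2.imwrite('pics/'+name,cv2.resize(im,None,fx=scale,fy=scale,interpolation=cv2.INTER_CUBIC)); 
def ray(cam,uv,P=None):
    P=P or camera_params(cam); K=np.array(P['K'],float);T=np.array(P['camera_from_world'],float)
    n=cv2.undistortPoints(np.array([[uv]],float),K,np.array(P['dist_coeffs'],float))[0,0]
    R=T[:3,:3]; return -R.T@T[:3,3], R.T@np.array([n[0],n[1],1])
def at_z(cam,uv,z,P=None):
    o,d=ray(cam,uv,P); return o+d*(z-o[2])/d[2]
def proj(cam,p,P=None):
    P=P or camera_params(cam); T=np.array(P['camera_from_world'],float)
    return cv2.projectPoints(np.array([p],float),cv2.Rodrigues(T[:3,:3])[0],T[:3,3],np.array(P['K'],float),np.array(P['dist_coeffs'],float))[0][0,0]
E
python3 - <<'E'
from h import *
for c in('top','scene'):
    snap(c,c+'1.png')
    for n in 'large_former large_ring small_former small_ring large_dish small_dish large_post small_post model jar'.split():
        f=lambda L:[(np.round(d['at']).tolist(),round(d['confidence'],2)) for d in L[:3]]
        print(c,n,f(look_for(c,n)),'tip',f(tip_of(c,n)), [at_z(c,d['at'],0)[:2].round(3).tolist() for d in tip_of(c,n)[:2]])
    P=camera_params(c);o,_=ray(c,(320,240));print(o)
print(read_time_s(),read_tcp_rot())
E
```

```text
pics
top large_former [([217.0, 287.0], 0.8)] tip [([202.0, 286.0], 0.57)] [[0.482, 0.299]]
top large_ring [([205.0, 292.0], 0.56)] tip [([198.0, 288.0], 0.86)] [[0.478, 0.308]]
top small_former [([254.0, 271.0], 0.78), ([145.0, 273.0], 0.58)] tip [([145.0, 276.0], 0.65), ([250.0, 270.0], 0.64), ([191.0, 287.0], 0.6)] [[0.504, 0.424], [0.517, 0.193]]
top small_ring [([189.0, 286.0], 0.91)] tip [([186.0, 289.0], 0.62)] [[0.475, 0.333]]
top large_dish [([405.0, 227.0], 0.6)] tip [([406.0, 227.0], 0.71)] [[0.616, -0.15]]
top small_dish [([472.0, 312.0], 0.95)] tip [([471.0, 311.0], 0.95), ([190.0, 286.0], 0.48)] [[0.432, -0.286], [0.482, 0.325]]
top large_post [([266.0, 210.0], 0.79)] tip [([266.0, 207.0], 0.61)] [[0.66, 0.162]]
top small_post [([341.0, 287.0], 0.62)] tip [([344.0, 288.0], 0.74)] [[0.48, -0.014]]
top model [([215.0, 290.0], 0.43)] tip [([500.0, 199.0], 0.95)] [[0.681, -0.36]]
top jar [([329.0, 167.0], 0.56)] tip [([332.0, 173.0], 0.57)] [[0.741, 0.014]]
[0.39457653 0.02446383 1.17979307]
scene large_former [([381.0, 198.0], 0.58)] tip [([385.0, 197.0], 0.53), ([248.0, 2
[... 534 characters left out ...]
] [[0.606, -0.154]]
scene small_dish [([153.0, 270.0], 0.68)] tip [([154.0, 268.0], 0.88), ([386.0, 176.0], 0.61)] [[0.424, -0.289], [0.393, 0.377]]
scene large_post [([382.0, 252.0], 0.8)] tip [([382.0, 252.0], 0.83)] [[0.648, 0.163]]
scene small_post [([281.0, 236.0], 0.92)] tip [([278.0, 237.0], 0.94), ([385.0, 192.0], 0.3), ([355.0, 303.0], 0.3)] [[0.472, -0.008], [0.456, 0.323]]
scene model [([159.0, 356.0], 0.87)] tip [([161.0, 364.0], 0.88), ([386.0, 194.0], 0.71), ([355.0, 300.0], 0.2)] [[0.681, -0.359], [0.467, 0.318]]
scene jar [] tip [([354.0, 303.0], 0.84)] [[0.743, 0.017]]
[ 1.28914444 -0.40980957  0.70239685]
3.1 [ 2.12262925e-01  9.77212592e-01 -1.25678734e-07 -1.20233618e-05]
```

View pics/top1.png

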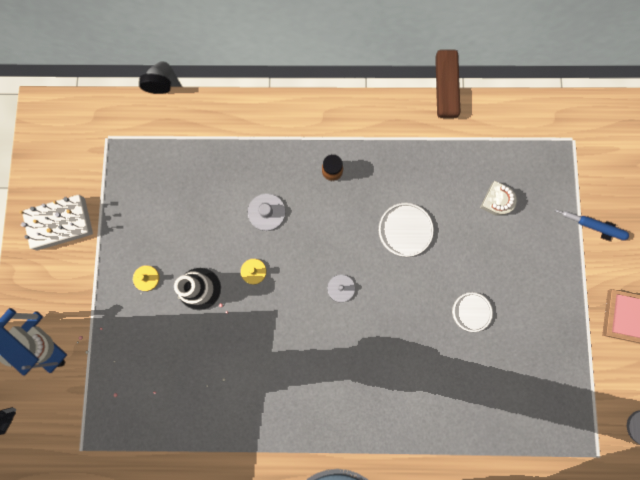

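View pics/scene1.png

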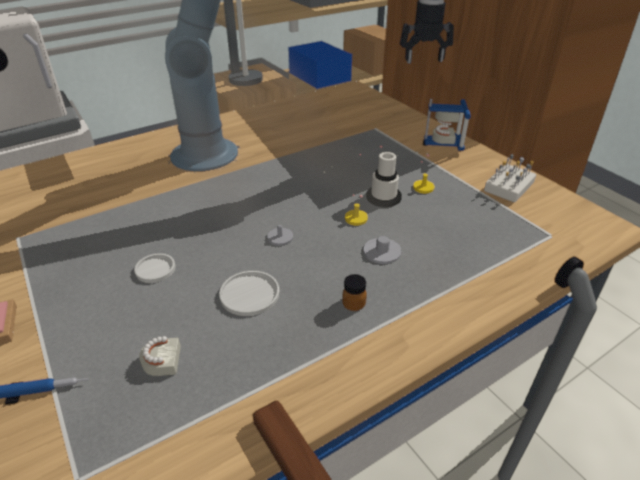

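Candidates for small_former, in the top picture: yellow look-alikes at (145,277) and (254,271), and the dark one in the stack at (190,287). I choose the stack one because it is dark rubber. The dishes are at (405,229) and (472,312), the thick post at (266,210), the thin post at (341,288), the jar at (332,167) and the model at (500,199). Next is a wrist-camera tour, with a close crop of the stack.

```bash
python3 - <<'E'
from h import *
Q=[.70710678,.70710678,0,0]
S={'stack':(.474,.312),'large_post':(.655,.162),'small_post':(.476,-.011),'large_dish':(.611,-.152),'small_dish':(.428,-.288)}
ims=[];
import json
for n,(x,y) in S.items():
    move_ptp([x,y,.32],Q)
    P=camera_params('wrist'); im=read_camera('wrist')[:,:,::-1].copy()
    if n=='stack': print(read_qpos(), ray('wrist',(320,240),P))
    for m in (['large_former','large_ring','small_former','small_ring'] if n=='stack' else [n]):
        z={'large_ring':.012,'small_former':.064,'small_ring':.074}.get(m,0)
        for d in tip_of('wrist',m)[:2]: print(n,m,np.round(d['at']),round(d['confidence'],2),at_z('wrist',d['at'],z,P).round(4))
    cv2.imwrite(f'pics/w_{n}.png',im); json.dump({k:np.array(v).tolist() for k,v in P.items() if k in('K','dist_coeffs','camera_from_world')},open(f'w_{n}.json','w'))
    ims.append(cv2.resize(im,(400,300)))
cv2.imwrite('pics/tour.png',np.vstack([np.hstack(ims[1:3]),np.hstack(ims[3:5])]))
print(read_time_s())
E
```

```text
[-0.99918445  0.16025601  0.38324852  1.70230378 -0.06287576  1.29216371
 -0.59831846] (array([0.47373205, 0.39568951, 0.466367  ]), array([ 0.00808699, -0.31860032, -0.94789062]))
stack large_ring [318. 198.] 0.69 [0.4748 0.303  0.012 ]
stack small_former [322. 207.] 0.8 [0.4789 0.3025 0.064 ]
stack small_former [347. 274.] 0.69 [0.5125 0.2148 0.064 ]
stack small_ring [319. 205.] 0.94 [0.4754 0.3069 0.074 ]
large_post large_post [313. 191.] 0.89 [0.6496 0.1598 0.    ]
small_post small_post [319. 186.] 0.66 [ 0.4808 -0.0071  0.    ]
large_dish large_dish [315. 189.] 0.88 [ 0.6087 -0.1521  0.    ]
small_dish small_dish [317. 190.] 0.86 [ 0.4318 -0.2892  0.    ]
8.7167
```

View pics/w_stack.png

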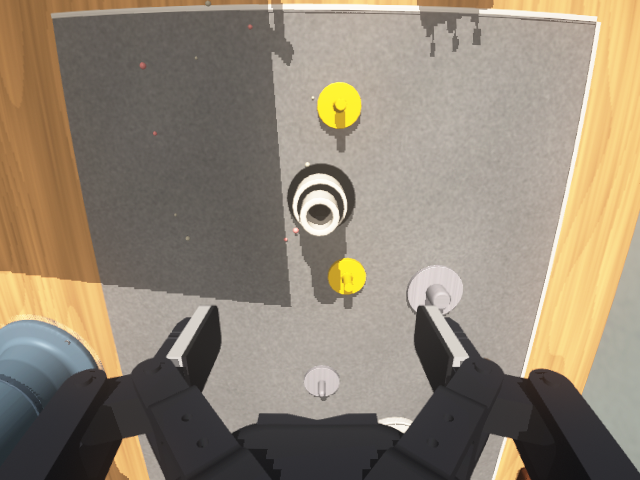

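View pics/tour.png

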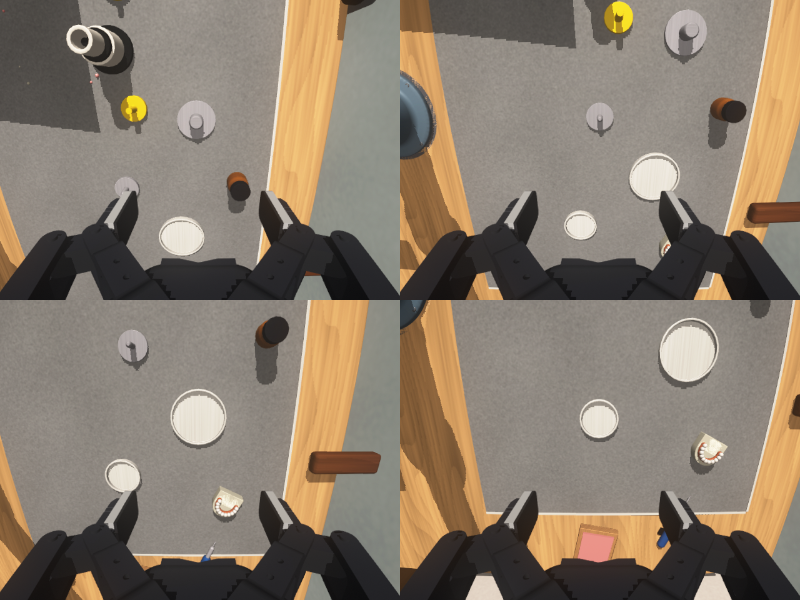

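The wrist picture shows the stack at (319,205) between the yellow formers at (340,105) and (347,277). The tour shows each fixture close to where it was estimated. I'll overlay the predicted circles to check the positions to the millimetre.

```bash
cat > ov.py <<'E'
from h import *
import json
def circ(im,P,c,r,z,col,s,x0,y0):
    a=np.linspace(0,2*np.pi,60)
    p=np.array([(proj('',[c[0]+r*np.cos(t),c[1]+r*np.sin(t),z],P)-[x0,y0]+.5)*s for t in a])
    cv2.polylines(im,[np.int32(p*8)],True,col,1,cv2.LINE_AA,3)
E
python3 - <<'E'
from ov import *
C={'large_post':((.650,.160),[(.042,.008),(.015,.036)]),'small_post':((.480,-.008),[(.03,.008),(.006,.036)]),
'large_dish':((.609,-.152),[(.06,.012),(.06,0)]),'small_dish':((.4315,-.289),[(.042,.012),(.042,0)]),
'stack':((.4755,.306),[(.046,.012),(.033,.064),(.028,.074),(.021,.12),(.014,.12)])}
out=[]
for n,(c,L) in C.items():
    P=json.load(open(f'w_{n}.json'));im=cv2.imread(f'pics/w_{n}.png')
    x0,y0=np.int32(proj('',[*c,.02 if n!='stack' else .06],P))-[50,50]; s=5 if n=='stack' else 2.66
    s=2.66
    b=cv2.resize(im[y0:y0+100,x0:x0+100],None,fx=s,fy=s,interpolation=cv2.INTER_CUBIC)
    for i,(r,z) in enumerate(L): circ(b,P,c,r,z,[(0,0,255),(0,200,0),(255,0,0),(255,0,255),(255,200,0)][i],s,x0,y0)
    out.append(b)
out.append(out[-1]*0)
cv2.imwrite('pics/ov.png',np.vstack([np.hstack(out[:3]),np.hstack(out[3:])]))
E
```

```text
(no output)
```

View pics/ov.png

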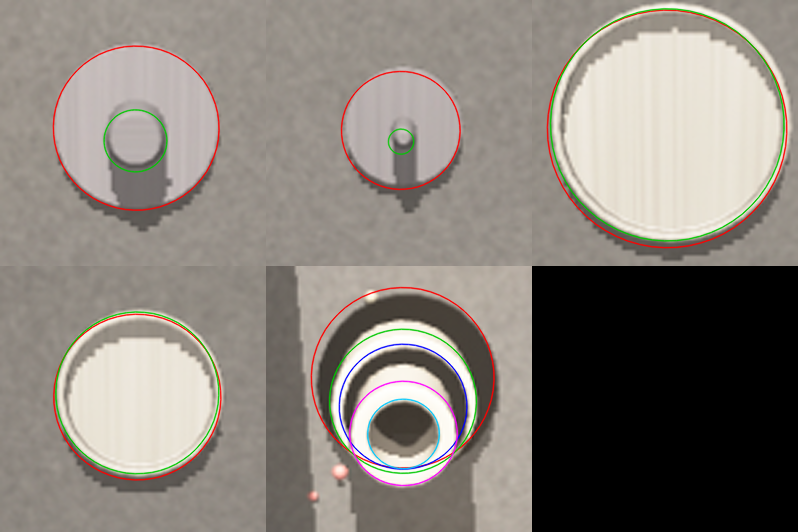

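Both posts and the stack fit to about 1 mm. I'm shifting the large dish by (+1.5, +2.5) mm and the small dish by +1.5 mm in y. Starting with the small ring.

```bash
cat >> h.py <<'E'
Q=[.70710678,.70710678,0,0]; ST=(.4755,.3055)
def pick(z,wide,effort,lift=.22,p=ST):
    move_gripper(wide); move_ptp([*p,.24],Q); movel([*p,z],Q,speed=.1)
    print('contact',np.round(read_ft_force(),1)); move_gripper(0,effort); pause(.2)
    print('gap',round(read_finger_gap(),4),'F',read_grasp_force())
    movel([*p,z+.06],Q,speed=.08); movel([*p,max(lift,z+.06)],Q); print('gap',round(read_finger_gap(),4),np.round(read_ft_force(),1))
def place(p,z,hover,wide):
    move_ptp([*p,.24],Q); movel([*p,hover],Q); movel([*p,z],Q,speed=.03)
    print('set',np.round(read_ft_force(),1),round(read_finger_gap(),4))
    move_gripper(wide); pause(.3); movel([*p,.24],Q); print('t',read_time_s())
def check(cam,names):
    read_camera(cam)
    for n,z in names: print(n,[(at_z(cam,d['at'],z).round(3).tolist(),round(d['confidence'],2)) for d in tip_of(cam,n)[:2]])
E
python3 - <<'E'
from h import *
pick(.103,.085,40)
P=(.4805,-.008)
move_ptp([*P,.24],Q); snap('scene','s2.png',(200,100,440,280),3)
place(P,.008+.029+.001,.10,.065)
move_ptp([.474,.312,.32],Q); snap('wrist','w2.png',(220,100,420,400),2)
check('wrist',[('small_former',.064),('large_ring',.012),('small_ring',.008)])
E
```

```text
contact [ 0.4 -0.1  0.9]
gap 0.0404 F 40.103565948084
gap 0.0403 [-0.2  0.  -0.9]
set [ 0.3 -0.5 -0.9] 0.0406
t 21.6917
small_former [([0.497, 0.418, 0.064], 0.88), ([0.515, 0.216, 0.064], 0.75)]
large_ring [([0.474, 0.304, 0.012], 0.71)]
small_ring [([0.483, -0.001, 0.008], 0.68)]
```

View pics/s2.png

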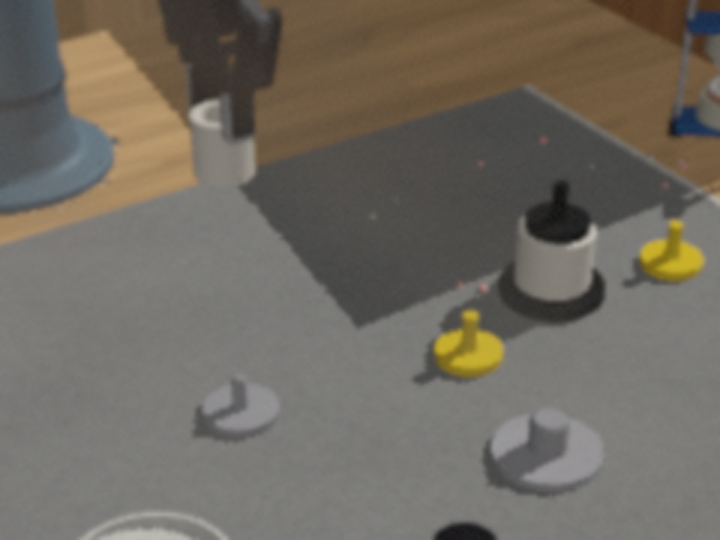

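View pics/w2.png

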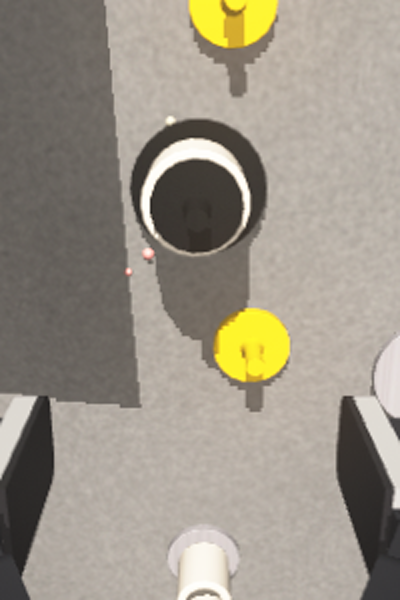

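The scene crop shows the small ring in the gripper and the dark former still upright on the large ring. In the wrist crop its base is centred at full pixel (318,202.5), and the small ring stands at the thin post. I'll compute the position from that and pick it by the stub.

```bash
python3 - <<'E'
from h import *
a=at_z('wrist',(318.3,202.5),.074); print(a, at_z('wrist',(319,206),.106))
p=(float((a[0]+ST[0])/2),float((a[1]+ST[1])/2)); print(p)
if np.hypot(a[0]-ST[0],a[1]-ST[1])<.006:
    pick(.064+.036,.06,40,p=p)
    place((.432,-.2875),.004+.036+.001,.09,.05)
    move_ptp([.474,.30,.32],Q); snap('wrist','w3.png',(220,100,420,300),3); snap('scene','s3.png',(100,140,440,380),2.3)
E
```

```text
[0.47710801 0.30579795 0.074     ] [0.47777915 0.30897721 0.106     ]
(0.47630400542645834, 0.30564897664235835)
contact [-0.2 -0.5 -0.7]
gap 0.0078 F 39.238545298576355
gap 0.0076 [-1. -1. -1.]
set [-0.2 -0.7 -1.2] 0.0074
t 34.9167
```

View pics/s3.png

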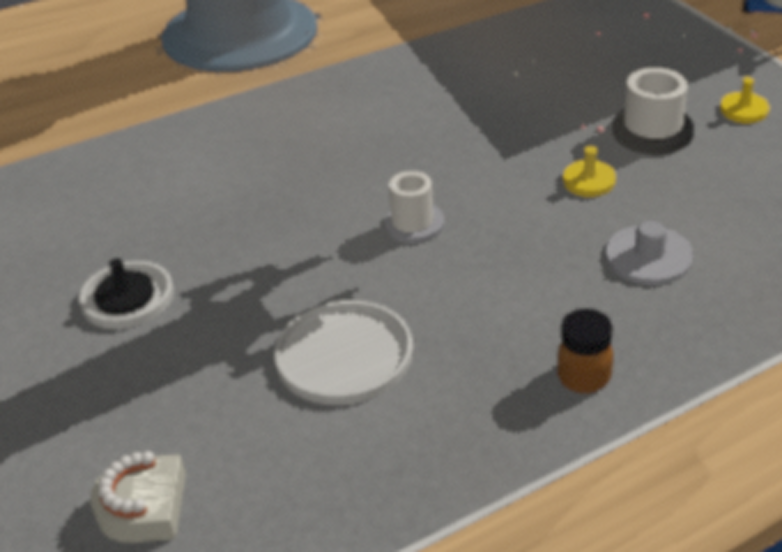

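View pics/w3.png

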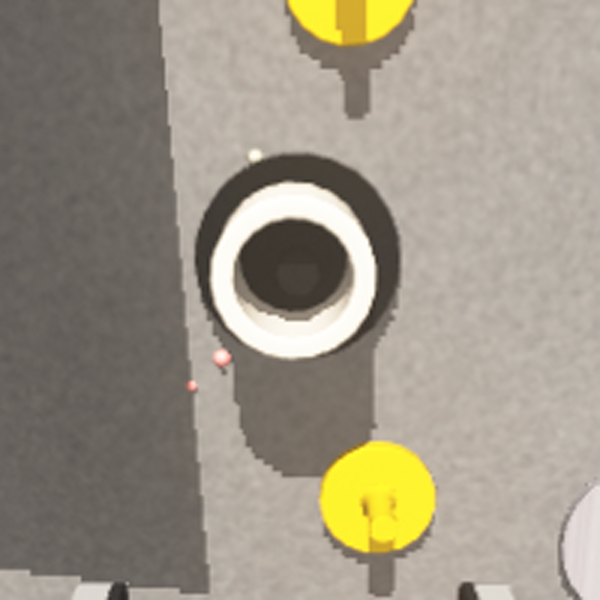

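The scene crop shows the small ring on the thin post plate at (412,205) and the small former in the small dish at (124,291). The large ring is still upright on its former. Next the large ring. I'll also check the small former's stub for tilt.

```bash
python3 - <<'E'
from h import *
print(at_z('wrist',(317.8,190),.064)[0])
for z in(.004,.014,.046): print(z,(proj('scene',[.432,-.2875,z])-[100,140])*2.3)
pick(.040,.085,50,p=(.476,.3055))
place((.650,.160),.008+.028+.001,.11,.085)
move_ptp([.474,.30,.32],Q); snap('wrist','w4.png',(220,100,480,300),3); snap('scene','s4.png',(100,140,440,380),2.3)
E
```

```text
0.47679484361765584
0.004 [126.83432466 296.33928849]
0.014 [124.55408402 288.30172462]
0.046 [117.08974931 261.93244152]
contact [-0.8  0.8 -0.4]
gap 0.0646 F 53.85229418054223
gap 0.0643 [ 0.1 -0.4 -2.6]
set [-1.6 -1.9  1.1] 0.0642
t 49.1833
```

View pics/s4.png

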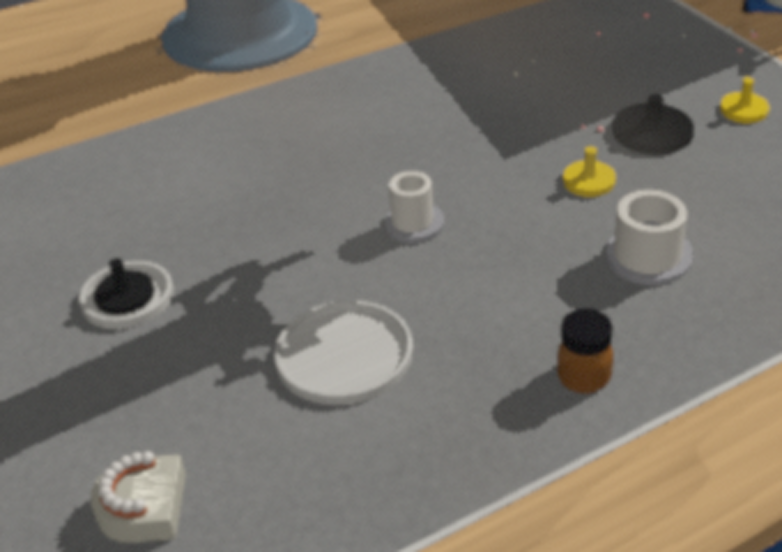

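View pics/w4.png

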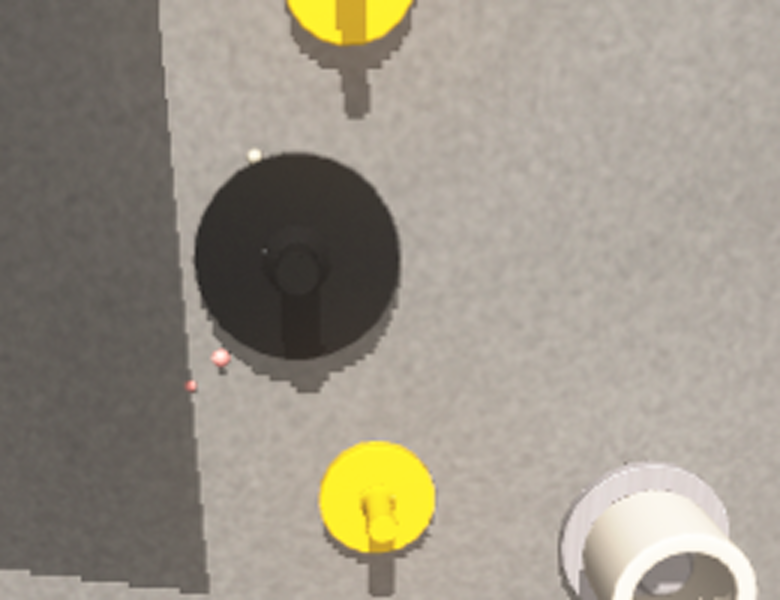

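The large ring stands on the thick post's plate at scene crop (650,235), and the small former's stub matches the upright prediction. The large former is clear: base at (319,185), stub top at (319,190).

```bash
python3 - <<'E'
from h import *
a=at_z('wrist',(319,185),.012);b=at_z('wrist',(319,190),.046);print(a,b)
p=tuple(float(v) for v in (a+b)[:2]/2)
if np.hypot(p[0]-ST[0],p[1]-ST[1])<.006:
    pick(.041,.06,60,p=p)
    place((.6105,-.1495),.041+.004+.001,.10,.06)
    move_ptp([.474,.30,.32],Q); snap('scene','s5.png',(100,140,440,380),2.3); snap('top','t5.png',(220,130,520,350),2.6)
E
```

```text
[0.47912895 0.30285817 0.012     ] [0.47897381 0.3024182  0.046     ]
contact [-0.7  0.   0.1]
gap -0.0001 F 2.8271135900104127
gap 0.0001 [-1.4 -0.3 -0.5]
set [ 0.8 -0.2  1. ] 0.0001
t 62.8917
```

View pics/s5.png

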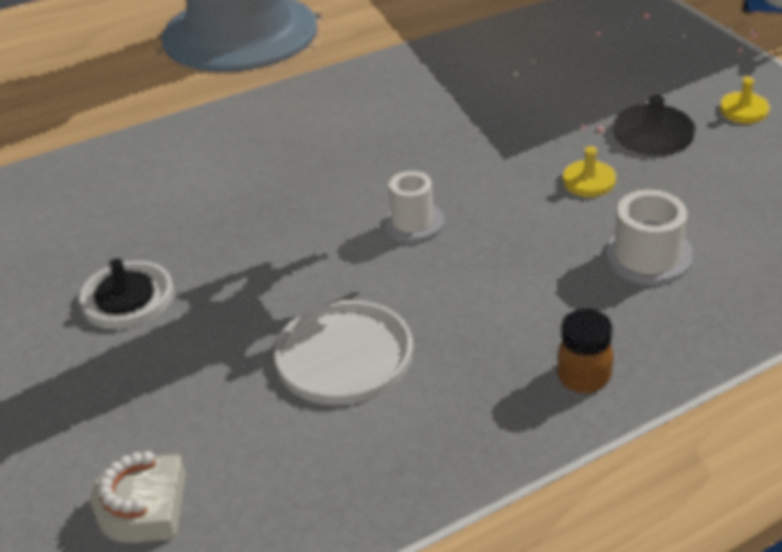

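View pics/t5.png

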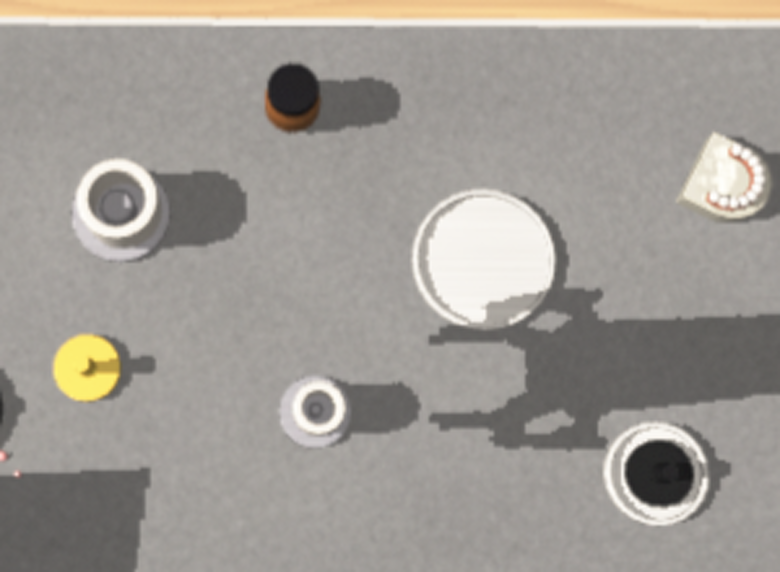

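The grip on the large former failed: the fingers closed to 0 and it stands where it was, with scene stub top at (657,100). The other three parts and the bystanders look right. I'll go down again with the fingers narrow and look at the alignment before closing.

```bash
python3 - <<'E'
from h import *
move_ptp([.474,.30,.32],Q)
read_camera('wrist'); print([(d['at'],d['confidence'],at_z('wrist',d['at'],0)) for d in tip_of('wrist','large_former')[:2]])
move_gripper(.045); p=(.4785,.304)
move_ptp([*p,.14],Q); movel([*p,.041],Q,speed=.1); print(read_eef_pos(),read_finger_gap(),read_ft_force())
a=read_camera('scene')[120:220,330:480,::-1]; b=read_camera('wrist')[:,:,::-1]
cv2.imwrite('pics/c6.png',np.hstack([cv2.resize(a,(400,267),interpolation=cv2.INTER_CUBIC),cv2.resize(b[130:397,120:520],(400,267))]))
print(proj('wrist',[*p,.046]), proj('scene',[*p,.046]))
E
```

```text
[([319.8, 186.0], 0.74, array([0.47893915, 0.30201216, 0.        ]))]
[0.47920317 0.30440935 0.04173948] 0.04495682644138425 [ 1.10932519  0.01416995 -0.368079  ]
[312.97244216 308.34445205] [385.97066758 182.70301172]
```

View pics/c6.png

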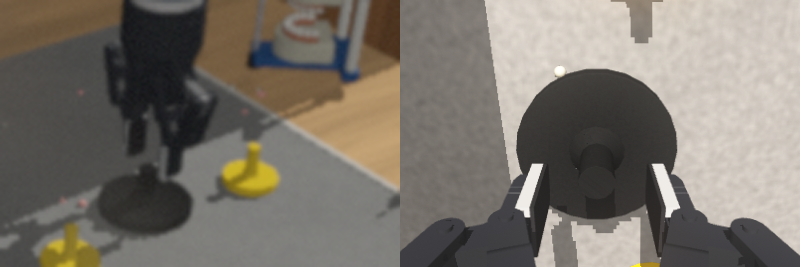

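In the wrist half of the picture the stub top is centred between the pads at (317,313). In the scene half the fingertips sit only at about stub-top height, so the grip was too high. I'll go lower and close again.

```bash
python3 - <<'E'
from h import *
p=(.479,.3035)
movel([*p,.033],Q,speed=.03); print(read_eef_pos(),read_ft_force().round(1))
move_gripper(.028,30); print(read_finger_gap(),read_ft_force().round(1))
move_gripper(0,50); pause(.3); print(read_finger_gap(),read_grasp_force(),read_ft_force().round(1))
a=read_camera('scene')[120:220,330:480,::-1]; b=read_camera('wrist')[:,:,::-1]
cv2.imwrite('pics/c7.png',np.hstack([cv2.resize(a,(400,267),interpolation=cv2.INTER_CUBIC),cv2.resize(b[130:397,120:520],(400,267))]))
print(read_time_s())
E
```

```text
[0.47872773 0.30326778 0.03263637] [-0.   0.4  0.3]
0.02813889392684799 [ 0.2  0.5 -0.9]
0.014455196245302587 48.85510325431824 [-1.3 -0.3  4.5]
68.775
```

View pics/c7.png

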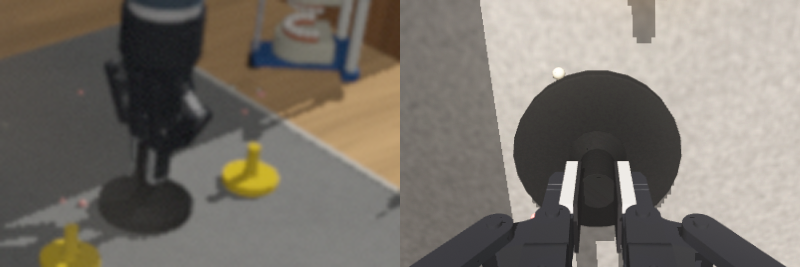

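The pads now hold the stub at (597,190), gap 14.5 mm. Lift gently and place it in the large dish.

```bash
python3 - <<'E'
from h import *
p=(.479,.3035)
movel([*p,.10],Q,speed=.05); print(read_finger_gap(),read_ft_force().round(1))
movel([*p,.20],Q); g=read_finger_gap(); print(g)
if g>.008:
    place((.6105,-.1495),.038,.10,.05)
    move_ptp([.474,.20,.32],Q); snap('scene','s8.png',(100,140,440,380),2.3)
    for q in([.6105,-.1495,.016],[.6105,-.1495,.05]): print((proj('scene',q)-[100,140])*2.3)
E
```

```text
0.014297227594462406 [-0.6 -0.2 -1. ]
0.014788377710958318
set [-0.2 -0.1 -1.1] 0.0149
t 78.3417
[342.1715425  343.39823628]
[338.38097659 314.64956319]
```

View pics/s8.png

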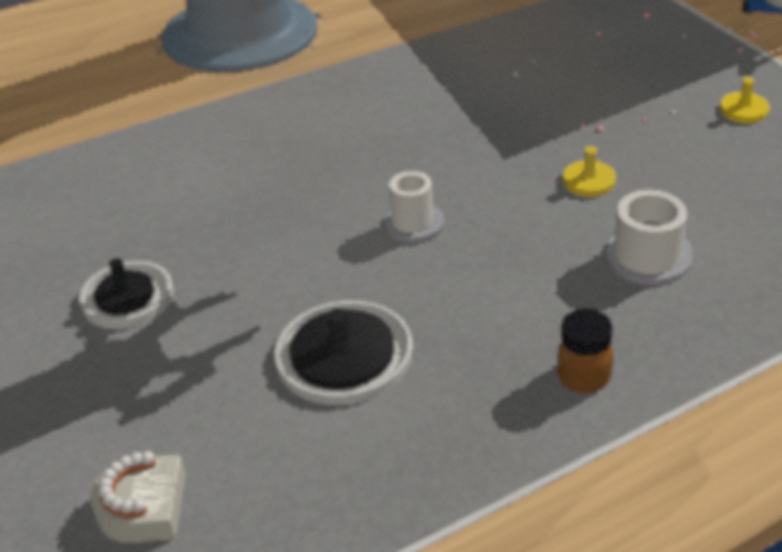

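The large former lies flat in its dish, base (343,348) and stub up. All four parts are in place, and the jar, model and yellow formers haven't moved.

```bash
python3 -c "
from bench import *
print(sign_off())"
```

```text
the job is handed in; nothing more can be done
None
```

The stack is taken apart and the job handed in at about 80 s: both rings stand on their posts and both formers lie flat in their dishes, with the model and jar untouched; the first grip on the large former missed its stub, and a lower one held.

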